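Fit the locking arm on the rotator's flatted shaft

TASK

Lift the steel locking arm out of its wooden nest by the tail that overhangs it, and lay it flat on the bench to change your grip. Then take it again and fit its D-shaped bore over the flatted upright shaft of the rotator drive, flat to flat, with the tail down between the two cheeks of the fork and the hub pushed fully home on the shaft's shoulder. Let go of it there, and do not knock the tape measure or the cold chisel about.

Things in the scene. Friction and masses are not known exactly. Their poses are not given: they have to be found in the camera images.
- locking_arm: Locking arm, bare steel, 183 mm long, 0.25 kg (varies). Origin on the bore's axis at the hub's underside; z up the bore, x towards the tail. Hub 46 mm diameter, 40 high, at one end; bar 26 wide, 14 thick, its underside flush with the hub's (z = 0 to 14 mm), to the round tail end at x = 160 mm. Lies flat. Centre of mass at about x = 50 mm. D bore right through, see hub_grip.
- hub_grip (a point): Point on the arm's bore axis, 30 mm above the hub's underside; axes as the arm's. Here two upright spanner flats, 42 mm apart (y = +-21 mm, each 19 mm long in x), suit the fingers. The bore is a D of 13 mm radius whose flat is on the tail side, at x = +8.5 mm.
- tail_grip (a point): Middle of the arm's tail, at x = 147, y = 0, z = 7 mm on the arm; axes as the arm's. In the nest grip the tail here or up to 10 mm nearer the hub, across its 26 mm width.
- nest: Wooden block fixed to the bench, 142 x 84 x 65 mm, origin on the bench under the hub pocket's middle, x along the arm's channel (block x = -42 to +100 mm). Recess in the arm's outline, floor 25 mm up, 4 mm play at each side; it hides hub and bar to the hub's top. Only the tail overhangs, x = 100 to 160 mm. The arm starts in it, axes alike. Lift it 45 mm or more to clear.
- drive: Rotator drive fixed to the bench, does not turn. Origin on the bench under the shaft's axis; z up, x from shaft to fork. Base plate 250 x 110 x 10 mm (x = -65 to +185), grey housing 104 x 96 mm, top 60 mm above the bench, on it a round shoulder 48 mm across, top at 68 mm, out of which the flatted shaft stands.
- shaft_seat (a point): Centre of the shoulder's top, on the shaft's axis, 68 mm above the bench; axes as the drive's. The shaft is a D of 12 mm radius, its flat on the fork side at x = +7.5 mm; it stands 46 mm above this point, the last 4 mm tapered. With the arm home, its origin is here and its x points along the drive's x; 1 mm play all round.
- fork (a point): Point midway between the fork's cheeks, 139 mm from the shaft's axis along the drive's x, at the shoulder's height (68 mm). Two upright cheeks, 78 mm long in x, 9 mm thick, inner faces 50 mm apart, tops 100 mm above the bench, joined by a flat rest at 68 mm on which the seated arm's tail lies; fingers do not fit beside it.
- clear_bench (a point): Fixed point on the bench top, the middle of a clear patch between nest and drive, about 120 mm in world x and 200 mm in world y, that is always free once the arm is out of the nest: room to lay the arm down, tail towards -y. Between it and the drive, nearer the robot, a toggle clamp stands 108 mm high: carry the arm over it.
- tape: Yellow tape measure, bystander, 39 x 90 x 64 mm, origin under its middle.
- chisel: Black cold chisel, bystander, lying flat, 21 x 160 x 16 mm, origin under its middle, long in y.

How it is judged:
By the outcome, as a careful person would: the job done as asked, in the order asked, and still so for the second after the job is handed in, with the robot touching nothing.
It also fails if it takes over 64 s, if anything falls off the work surface, if the arm or the gripper's body presses on something with over 40 N, if the wrist force passes 120 N, or if a joint passes its speed limit or range.

ROBOT

A 6-joint arm with a two-finger parallel gripper is mounted at the origin on the work surface; the furniture and walls round the work are solid. World frame = base frame: x ahead of the robot, y to its left, z up, the work surface at z = 0. Lengths are in m, angles in rad, forces in N, time in s.
With the tool pointing down it reaches from about 0.3 to 0.775 m from the base axis. Payload 14.6 kg.
Tool frame: the origin (TCP) lies at the very end of the fingers, on their centre line; the grasp point (between the pads) lies 19 mm behind it; z points along the fingers, y is the line along which they close (so a half turn about z gives the same grasp; the last joint's range is limited). The gripper opens to 94 mm and grips with 3 to 60 N. Pads are 16 mm wide; open, the fingers measure 119 mm over their backs; the gripper's body (75 mm by 177 mm) begins 78 mm behind the grasp point.
Start: joints at [1.238, 0.3, 1.521, -0, 1.321, -0.067], TCP at [0.144, 0.531, 0.205] pointing down, gripper open.
Joint ranges: [-3.03, 3.03], [-0.79, 2.21], [0.23, 2.52], [-1.04, 4.18], [0, 3.07], [-2.55, 2.55]. Speed limits (rad/s): [2.22, 2.22, 2.57, 3.14, 3.14, 3.14].

INTERFACE

Orientations are given as [roll, pitch, yaw] about the fixed x, y, z axes, in that order (R = Rz(yaw) Ry(pitch) Rx(roll)).
In Python, from station import ctrl, cams gives the robot as it stands. The module is installed in compiled form; this text tells all that it offers.
- The arm moves only by the tool arm_command, never from a script. Its argument "plan" is a list that holds one entry, the list of rows, each a list of 7 numbers: the shift along the tool's x, y, z in mm, then the turn, a rotation vector about the tool's x, y, z in rad, then the closure, from -1 (fully open) to 1 (shut). A call has 1 to 12 rows; each row is the pose to reach, as a shift and turn from the pose commanded when the call began, along the tool's axes at that moment; what a row does not reach only later rows make up. A row lasts 1/10 s, in which the tool goes at most 50 mm and 8.59 degrees, less where a joint would pass 70% of its speed; a pose out of reach is approached as far as the arm can. A call with a gripper value outside its range is refused whole. The fingers move at their own pace and stop on an object; "squeeze" is the grip in N (left out, the last holds). Time passes only in rows, so rows that repeat a pose let the fingers close. It gives the time, the measured TCP pose, the force, the opening and the grip force at its end, in the units of the state.
- ctrl.get_obs(): the state, without advancing time (a new reading comes with each control period).
- cams.camera(name): name is "scene" or "top" or "wrist"; returns (picture, depth): 480x640x3 uint8, blue, green, red; 480x640 float32, m along the optical axis (not along the pixel's ray), 0 where there is no reading.
- cams.camera_info(name): a dict with "fx", "fy", "cx", "cy" (pixels), "dist_coeffs" ([k1, k2, p1, p2, k3] as OpenCV has them; the pictures are not rectified), "world_to_cam" (4x4, takes a point from world to camera coordinates). Camera axes: x right, y down, z forward; pixel columns grow to the right and rows downward; lengths in m; the calibration is good to about 2 mm. A picture is of the moment at which its call begins: read the wrist's pose just before it. camera_info takes no time and is no camera call; for the wrist camera it gives the pose at the moment of the call.
- ctrl.hand_in(): hands the job in; it is judged then, once.
The state is a dict: "time_s": time; "qpos": joint angles; "joint_vel": joint speeds; "tau": joint torques, N m; "ee_pos": TCP position; "eef_rot": TCP orientation; "force": force on the tool from outside, world axes, zero at the start; "moment": the same for the moment, N m; "grip_width": finger opening in m; "grip_force": force on a finger pad.
Only numpy, scipy, OpenCV 4.12 (cv2) and the standard library are available. Lean on these libraries where they do the work, as an engineer would, in place of code of your own. Each camera call takes 0.05 s, during which the arm holds its last target. There are 200 camera calls.

## Working session

There is one attempt and no reset: what is moved stays moved. The work goes in short steps, Python scripts to look and compute and a tool call to move; the robot and the scene stay as the last step left them, time stands still between calls to the robot, and variables do not carry over. Pictures are saved under pics/ and viewed, at most 10 in all, crops included, and the job is handed in when it is done.

Besides the shell and the picture viewer there is one more tool, called by a JSON object that holds its "method" and its "body", one argument or row to a line. arm_command: Moves the arm, as the interface text tells. Its arguments: {"type":"object","properties":{"plan":{"type":"array"},"squeeze":{"type":"number"}},"required":["plan"]}

```bash
mkdir -p pics; ls; python3 - <<'E'
from station import ctrl,cams
import cv2,numpy as np
np.set_printoptions(precision=4,suppress=True)
o=ctrl.get_obs();print({k:np.round(v,4) for k,v in o.items()})
for n in("scene","top"):
    p,d=cams.camera(n);cv2.imwrite(f"pics/{n}0.png",p);np.save(f"{n}0d.npy",d)
    i=cams.camera_info(n);print(n,i)
E
```

```text
pics
{'time_s': np.float64(0.0), 'qpos': array([ 1.2384,  0.3005,  1.5216, -0.    ,  1.3207, -0.0666]), 'joint_vel': array([-0.0019,  0.0011, -0.0015, -0.0002, -0.0001,  0.0003]), 'tau': array([  0.0023, -53.1812, -35.2731,   0.0709,   0.0245,  -0.0001]), 'ee_pos': array([0.1444, 0.5304, 0.2049]), 'eef_rot': array([-3.1404, -0.0001,  2.8758]), 'force': array([ 0.2748,  0.7213, -0.2912]), 'moment': array([-0.0035,  0.0346,  0.0212]), 'grip_force': np.float64(0.0), 'grip_width': np.float64(0.0943)}
scene {'fx': 433.4731236260162, 'fy': 433.4731236260162, 'cx': 325.792689717279, 'cy': 241.98497530559555, 'dist_coeffs': array([-0.1036,  0.    ,  0.    ,  0.    ,  0.    ]), 'world_to_cam': array([[ 0.6773, -0.7357, -0.0061, -0.3058],
       [-0.3473, -0.3124, -0.8842,  0.1976],
       [ 0.6486,  0.601 , -0.4671,  1.075 ],
       [ 0.    ,  0.    ,  0.    ,  1.    ]])}
top {'fx': 453.86706824684717, 'fy': 453.86706824684717, 'cx': 311.5121878550702, 'cy': 238.02780455348625, 'dist_coeffs': array([0.0339, 0.    , 0.    , 0.    , 0.    ]), 'world_to_cam': array([[-0.0058, -0.9996, -0.0288, -0.0039],
       [-0.993 ,  0.0091, -0.1181,  0.4334],
       [ 0.1183,  0.0279, -0.9926,  1.0743],
       [ 0.    ,  0.    ,  0.    ,  1.    ]])}
```

View pics/top0.png

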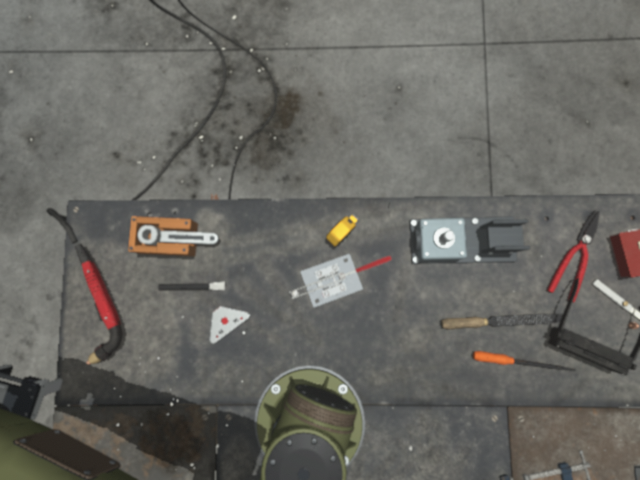

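View pics/scene0.png

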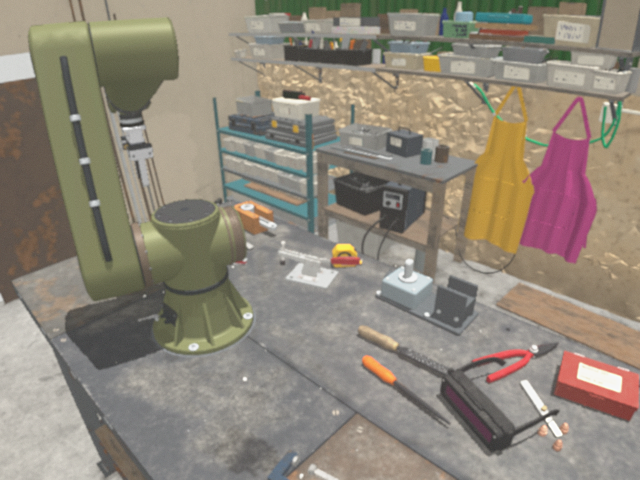

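The top view shows the nest at (160,237) with the arm's hub at (149,235) and its tail at (214,239). The tape is at (342,230), the chisel at (192,287) and the clamp at (333,280). The drive shaft is at (445,237), with the fork at (505,237). The scene view shows the drive at (410,285) and confirms the layout.

```bash
cat > h.py <<'E'
from station import ctrl,cams
import cv2,numpy as np
from scipy.spatial.transform import Rotation as Ro
np.set_printoptions(precision=4,suppress=True)
def ray(i,px):
    K=np.array([[i['fx'],0,i['cx']],[0,i['fy'],i['cy']],[0,0,1]])
    u=cv2.undistortPoints(np.array(px,float).reshape(-1,1,2),K,np.array(i['dist_coeffs'],float),None,None).reshape(-1,2)
    T=np.array(i['world_to_cam']);R=T[:3,:3]
    return -R.T@T[:3,3],np.c_[u,np.ones(len(u))]@R
def onplane(i,px,z):
    c,d=ray(i,px);return c+d*((z-c[2])/d[:,2])[:,None]
def proj(i,P):
    K=np.array([[i['fx'],0,i['cx']],[0,i['fy'],i['cy']],[0,0,1]])
    T=np.array(i['world_to_cam'])
    return cv2.projectPoints(np.array(P,float).reshape(-1,1,3),cv2.Rodrigues(T[:3,:3])[0],T[:3,3],K,np.array(i['dist_coeffs'],float))[0].reshape(-1,2)
def tri(views):  # [(info,px)] -> point, residual mm
    A=np.zeros((3,3));b=np.zeros(3);L=[]
    for i,p in views:
        c,d=ray(i,[p]);d=d[0]/np.linalg.norm(d[0]);M=np.eye(3)-np.outer(d,d);A+=M;b+=M@c;L.append((c,M))
    X=np.linalg.solve(A,b);return X,[1e3*np.linalg.norm(M@(X-c)) for c,M in L]
def shot(n,name):
    o=ctrl.get_obs();i=cams.camera_info(n);p,d=cams.camera(n)
    cv2.imwrite(f'pics/{name}.png',p);np.savez(f'{name}.npz',p=p,d=d,o=np.array(o,dtype=object),i=np.array(i,dtype=object));return p,d,o,i
def load(name):
    f=np.load(f'{name}.npz',allow_pickle=True);return f['p'],f['d'],f['o'].item(),f['i'].item()
def pose(o):
    T=np.eye(4);T[:3,:3]=Ro.from_euler('xyz',o['eef_rot']).as_matrix();T[:3,3]=o['ee_pos'];return T
def move(o,pos,rpy):  # row numbers to go from obs pose to world pose
    T=pose(o);R=T[:3,:3]
    return np.round(np.r_[1e3*R.T@(np.array(pos)-T[:3,3]),(Ro.from_matrix(R.T)*Ro.from_euler('xyz',rpy)).as_rotvec()],3)
E
python3 - <<'E'
from h import *
i=cams.camera_info('top')
for n,px,z in [('hub',(149,235),.065),('tail',(214,239),.039),('tape',(342,230),.05),('chisel',(192,287),.01),('shaft',(445,237),.11),('fork',(505,237),.1),('clamp',(333,280),.05),('free',(270,240),0)]:
    print(n,onplane(i,[px],z)[0])
p,d,o,i=shot('wrist','w0'); T=np.array(i['world_to_cam']);E=pose(o)
print(i, 'cam in tool\n',np.linalg.inv(E)@np.linalg.inv(T))
E
```

```text
hub [0.4394 0.3741 0.065 ]
tail [0.4316 0.2271 0.039 ]
tape [ 0.449  -0.0802  0.05  ]
chisel [0.3176 0.2856 0.01  ]
shaft [ 0.4229 -0.3048  0.11  ]
fork [ 0.4229 -0.4385  0.1   ]
clamp [ 0.3311 -0.0575  0.05  ]
free [0.4324 0.0968 0.    ]
{'fx': 349.38880850016903, 'fy': 349.38880850016903, 'cx': 316.4609424288359, 'cy': 237.257044103109, 'dist_coeffs': array([-0.0555,  0.    ,  0.    ,  0.    ,  0.    ]), 'world_to_cam': array([[ 0.2621,  0.9651, -0.0006, -0.5496],
       [ 0.9393, -0.2549,  0.2294, -0.0229],
       [ 0.2213, -0.0607, -0.9733,  0.3884],
       [ 0.    ,  0.    ,  0.    ,  1.    ]])} cam in tool
 [[ 0.0006 -0.9733 -0.2295  0.0672]
 [ 1.      0.0005  0.0005 -0.0001]
 [-0.0004 -0.2295  0.9733 -0.178 ]
 [ 0.      0.      0.      1.    ]]
```

View pics/w0.png

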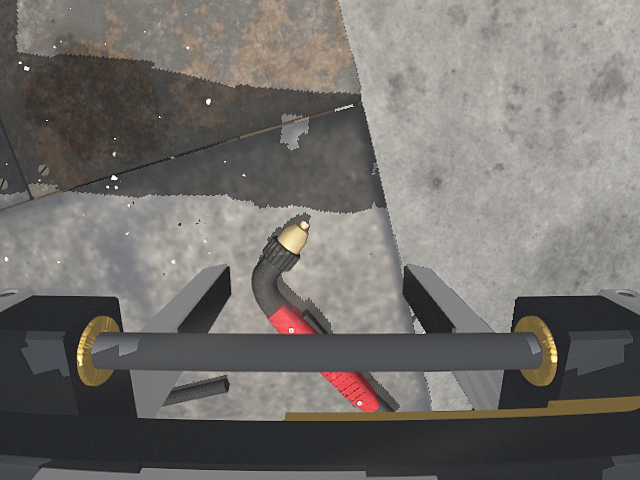

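The wrist camera sits 67 mm ahead of the TCP along tool +x and 178 mm back. The picture shows the torch at (300,330) between the fingers, and the clear view lies above row 265. I'll now move over the nest with yaw π/2.

```bash
python3 -c "
from h import *
o=ctrl.get_obs();print(move(o,[.433,.25,.2],[np.pi,0,np.pi/2]))"
```

```text
[-352.116 -194.862    5.197   -0.001    0.001    1.305]
```

{"method": "arm_command", "body": {
  "plan": [
    [[-352, -195, 5, 0, 0, 1.305, -1], [-352, -195, 5, 0, 0, 1.305, -1], [-352, -195, 5, 0, 0, 1.305, -1], [-352, -195, 5, 0, 0, 1.305, -1], [-352, -195, 5, 0, 0, 1.305, -1], [-352, -195, 5, 0, 0, 1.305, -1], [-352, -195, 5, 0, 0, 1.305, -1], [-352, -195, 5, 0, 0, 1.305, -1], [-352, -195, 5, 0, 0, 1.305, -1], [-352, -195, 5, 0, 0, 1.305, -1], [-352, -195, 5, 0, 0, 1.305, -1], [-352, -195, 5, 0, 0, 1.305, -1]]
  ]
}}

```text
time_s: 1.35
ee_pos: [0.4323, 0.2508, 0.2005]
eef_rot: [-3.142, -0.0, 1.575]
force: [0.5, -0.6, 0.5]
grip_width: 0.0939
grip_force: 0.0
```

{"method": "arm_command", "body": {
  "plan": [
    [[0, 0, 0, 0, 0, 0, -1], [0, 0, 0, 0, 0, 0, -1], [0, 0, 0, 0, 0, 0, -1]]
  ]
}}

```text
time_s: 1.65
ee_pos: [0.4327, 0.2504, 0.2005]
eef_rot: [3.142, -0.0, 1.572]
force: [-0.1, -0.2, 0.7]
grip_width: 0.0938
grip_force: 0.0
```

```bash
python3 -c "
from h import *
p,d,o,i=shot('wrist','w1');print(o['ee_pos'],o['eef_rot'],o['time_s'],np.abs(o['joint_vel']).max())"
```

```text
[0.4327 0.2504 0.2005] [ 3.1415 -0.0001  1.5719] 1.65 0.004083973231012034
```

View pics/w1.png

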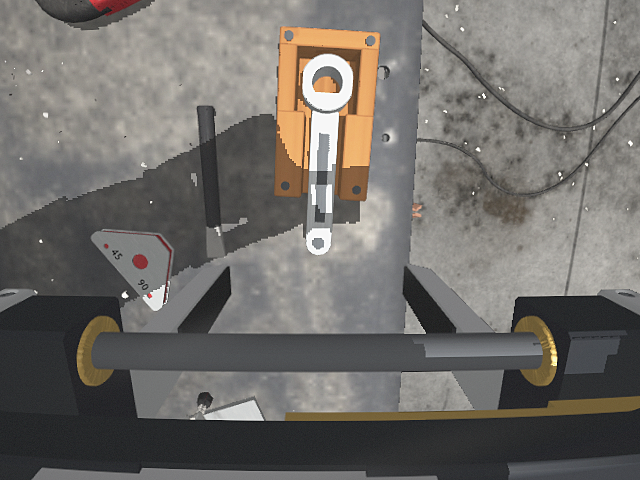

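The arm's hub ring is at (327,80) and its tail's round end at (318,243), with the nest between rows 30 and 198. The chisel is at (208,160). I'll measure these and take a second wrist view for heights.

```bash
cat > seg.py <<'E'
from h import *
def feats(p,roi):
    x0,y0,x1,y1=roi;h=cv2.cvtColor(p,cv2.COLOR_BGR2HSV)
    m=np.zeros(p.shape[:2],np.uint8);s=h[y0:y1,x0:x1];m[y0:y1,x0:x1]=((s[...,1]<45)&(s[...,2]>180))*255
    return m
def hub_ring(m,c,r):
    "ellipse fits of the white ring: outer, inner contour near c"
    cs,hi=cv2.findContours(m,cv2.RETR_CCOMP,cv2.CHAIN_APPROX_NONE)
    out=[]
    for k,q in enumerate(cs):
        if len(q)<30: continue
        q=q[:,0,:].astype(float);b=q[np.hypot(*(q-c).T)<r]
        if len(b)>25: out.append((hi[0][k][3]>=0,len(b),cv2.minEnclosingCircle(b.astype(np.float32)),cv2.fitEllipse(b.astype(np.float32))))
    return out
E
python3 - <<'E'
from seg import *
p,d,o,i=load('w1')
m=feats(p,(296,45,362,262))
for r in hub_ring(m,(327,82),34): print(r)
ys,xs=np.nonzero(m)
for y in range(130,262,6):
    r=xs[ys==y]
    if len(r): print(y,r.min(),r.max(),(r.min()+r.max())/2, d[y,int(r.mean())])
print('hub depth ring', d[80,308],d[80,346])
for n,px,z in [('hub',(327,82),.065),('tail',(318.5,243),.039)]: print(n,onplane(i,[px],z)[0])
E
```

```text
(np.False_, 30, ((325.0, 112.5), 13.086352348327637), ((325.2583312988281, 111.78397369384766), (3.88063645362854, 24.356401443481445), 94.7652359008789))
(np.False_, 159, ((327.0, 82.0), 28.443023681640625), ((327.2451171875, 81.8409423828125), (51.06528854370117, 56.575748443603516), 1.7154326438903809))
(np.True_, 90, ((327.0, 81.23999786376953), 16.514869689941406), ((327.0520935058594, 80.00101470947266), (29.04336166381836, 32.597389221191406), 92.7263412475586))
130 311 337 324.0 0.3264045
136 311 337 324.0 0.32803977
142 311 336 323.5 0.32935804
148 310 336 323.0 0.3302136
154 310 336 323.0 0.33105168
160 310 335 322.5 0.33195585
166 309 331 320.0 0.33387938
184 311 331 321.0 0.338792
190 311 331 321.0 0.3374469
196 312 331 321.5 0.34000033
202 312 361 336.5 0.3424077
208 326 361 343.5 0.3818063
214 360 361 360.5 0.3830203
220 360 361 360.5 0.38553134
226 298 361 329.5 0.38698253
232 299 361 330.0 0.34859118
238 302 361 331.5 0.3497076
244 301 340 320.5 0.3501104
250 309 339 324.0 0.35354945
hub depth ring 0.2927129 0.29216665
hub [0.4404 0.3774 0.065 ]
tail [0.4338 0.2308 0.039 ]
```

{"method": "arm_command", "body": {
  "plan": [
    [[0, 0, 40, 0, 0, 0, -1], [0, 0, 80, 0, 0, 0, -1], [0, 0, 80, 0, 0, 0, -1], [0, 0, 80, 0, 0, 0, -1], [0, 0, 80, 0, 0, 0, -1]]
  ]
}}

```text
time_s: 2.2
ee_pos: [0.4338, 0.2505, 0.1226]
eef_rot: [3.139, -0.001, 1.571]
force: [0.8, 0.4, 0.7]
grip_width: 0.0937
grip_force: 0.0
```

```bash
python3 - <<'E'
from seg import *
p,d,o,i=shot('wrist','w2');print(o['ee_pos'],o['eef_rot'])
print('expected px',proj(i,[[.4385,.37,.065],[.433,.225,.039]]))
E
```

```text
[0.4338 0.2505 0.1226] [ 3.139  -0.0012  1.571 ]
expected px [[325.4047  69.5333]
 [316.3987 274.7033]]
```

View pics/w2.png

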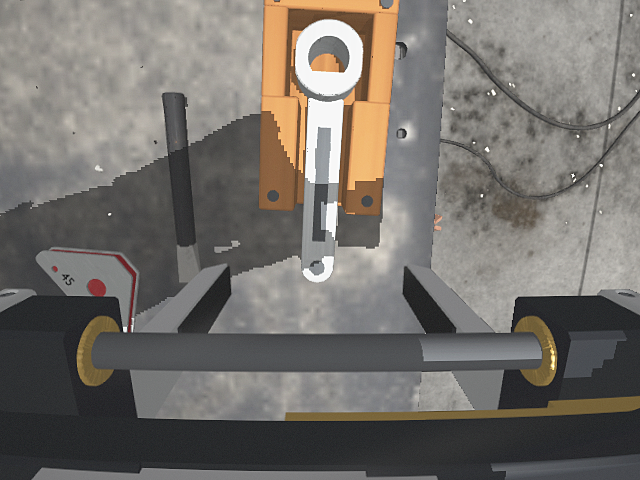

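The second, lower view shows the hub ring at (329,55) and the tail's round end at (317,268). I'll fit these from height and colour masks.

```bash
cat >> seg.py <<'E'
from scipy.optimize import least_squares
def hmap(d,i):
    v,u=np.mgrid[:480,:640];T=np.array(i['world_to_cam'])
    c,r=ray(i,np.c_[u.ravel(),v.ravel()]);return (c+r*d.ravel()[:,None]).reshape(480,640,3)
def top_pts(p,d,i,box,zr):
    "pixels whose depth point lies in world box, height range zr, low saturation"
    W=hmap(d,i);h=cv2.cvtColor(p,cv2.COLOR_BGR2HSV)
    m=(W[...,0]>box[0])&(W[...,0]<box[1])&(W[...,1]>box[2])&(W[...,1]<box[3])&(W[...,2]>zr[0])&(W[...,2]<zr[1])&(h[...,1]<70)
    return cv2.morphologyEx(m.astype(np.uint8)*255,cv2.MORPH_OPEN,np.ones((3,3))),W
def circ(P):
    f=lambda q:np.hypot(P[:,0]-q[0],P[:,1]-q[1])-q[2]
    s=least_squares(f,[*P[:,:2].mean(0),.02],loss='soft_l1',f_scale=.0005);return s.x,np.sqrt(np.mean(s.fun**2))
E
python3 - <<'E'
from seg import *
cs={}
for n in('w1','w2'):
    p,d,o,i=load(n)
    m,W=top_pts(p,d,i,(.40,.48,.34,.42),(.058,.072))
    zz=np.median(W[m>0][:,2]);print(n,'hub top z(depth)',zz,(m>0).sum())
    cc,hi=cv2.findContours(m,cv2.RETR_CCOMP,cv2.CHAIN_APPROX_NONE)
    for k,q in enumerate(cc):
        if len(q)>50:
            q=q[:,0]; P=onplane(i,q,.065);print(' contour hole' if hi[0][k][3]>=0 else ' contour outer',circ(P))
    m,W=top_pts(p,d,i,(.41,.46,.20,.34),(.030,.046))
    print(' bar z',np.median(W[m>0][:,2]))
    q=cv2.findContours(m,cv2.RETR_EXTERNAL,cv2.CHAIN_APPROX_NONE)[0];q=max(q,key=len)[:,0]
    P=onplane(i,q,.039); L=[]
    for y in np.arange(.235,.33,.006):
        s=P[np.abs(P[:,1]-y)<.003]
        if len(s)>2: L.append((y,s[:,0].min(),s[:,0].max()))
    L=np.array(L);print(' width',np.median(L[:,2]-L[:,1]));f=np.polyfit(L[:,0],(L[:,1]+L[:,2])/2,1);print(' line x(.23), slope',np.polyval(f,.23),f[0],'ymin',P[:,1].min())
    print(np.round(L*1e3,1).tolist())
p1,d1,o1,i1=load('w1');p2,d2,o2,i2=load('w2')
print('tri tail end',tri([(i1,(318.5,254)),(i2,(317,282))]))
E
```

```text
w1 hub top z(depth) 0.0637198891089053 1885
 contour outer (array([0.4403, 0.3768, 0.0225]), np.float64(0.0007665420561156953))
 contour hole (array([0.4405, 0.3776, 0.0125]), np.float64(0.0014282886470127797))
 bar z 0.03788841577778157
 width 0.024974962745177742
 line x(.23), slope 0.4332530707259253 0.04876916780051539 ymin 0.21938084568992325
[[235.0, 421.3, 446.3], [241.0, 421.3, 446.2], [247.0, 421.3, 446.2], [253.0, 421.4, 447.1], [259.0, 422.4, 447.0], [265.0, 422.4, 447.9], [271.0, 422.4, 447.9], [277.0, 423.4, 447.8], [283.0, 423.5, 448.6], [289.0, 423.5, 448.6], [295.0, 423.5, 448.5], [301.0, 424.5, 449.4], [307.0, 424.5, 449.3], [313.0, 424.5, 450.2], [319.0, 425.5, 450.2], [325.0, 425.5, 450.1]]
w2 hub top z(depth) 0.06371067714106526 3234
 contour outer (array([0.4403, 0.3768, 0.0224]), np.float64(0.0007932941746021188))
 contour hole (array([0.4402, 0.3772, 0.0122]), np.float64(0.0013651328833069556))
 bar z 0.037878350533613575
 width 0.02523512425216154
 line x(.23), slope 0.4331966576764326 0.04940404085464906 ymin 0.21973073317588182
[[235.0, 420.9, 446.0], [241.0, 421.0, 446.7], [247.0, 421.8, 446.7], [253.0, 421.9, 447.3], [259.0, 421.9, 447.3], [265.0, 422.0, 447.2], [271.0, 422.8, 447.9], [277.0, 422.8, 447.8], [283.0, 422.9, 448.5], [289.0, 423.7, 448.4], [295.0, 423.7, 449.1], [301.0, 423.7, 449.0], [307.0, 424.5, 449.6], [313.0, 424.6, 450.2], [319.0, 425.3, 450.2], [325.0, 425.4, 450.8]]
tri tail end (array([0.4336, 0.2211, 0.0448]), [np.float64(0.1699390208176988), np.float64(0.16993902081764742)])
```

```bash
python3 -c "
from h import *
o=ctrl.get_obs();print(o['ee_pos'],o['eef_rot']);print(move(o,[.4333,.2350,.05],[np.pi,0,1.5215]))"
```

```text
[0.4338 0.2505 0.1225] [ 3.1388 -0.0013  1.5709]
[-15.623  -0.706  72.492   0.003  -0.001   0.049]
```

{"method": "arm_command", "body": {
  "plan": [
    [[-16, -0.5, 30, 0, 0, 0.049, -1], [-16, -0.5, 55, 0, 0, 0.049, -1], [-16, -0.5, 70, 0, 0, 0.049, -1], [-16, -0.5, 70, 0, 0, 0.049, -1], [-16, -0.5, 70, 0, 0, 0.049, -1], [-16, -0.5, 70, 0, 0, 0.049, -1]]
  ]
}}

```text
time_s: 2.85
ee_pos: [0.4332, 0.2345, 0.052]
eef_rot: [3.139, -0.001, 1.522]
force: [0.1, 0.2, 0.2]
grip_width: 0.0936
grip_force: 0.0
```

```bash
python3 -c "
from h import *
o=ctrl.get_obs();print(o['ee_pos'],o['eef_rot']);print(move(o,[.4333,.2350,.024],[np.pi,0,1.5215]))"
```

```text
[0.4332 0.2345 0.052 ] [ 3.1395 -0.0011  1.522 ]
[ 0.492  0.05  27.97   0.002 -0.001  0.   ]
```

{"method": "arm_command", "body": {
  "plan": [
    [[0, 0, 14, 0, 0, 0, -1], [0, 0, 28, 0, 0, 0, -1], [0, 0, 28, 0, 0, 0, -1], [0, 0, 28, 0, 0, 0, 1], [0, 0, 28, 0, 0, 0, 1], [0, 0, 28, 0, 0, 0, 1], [0, 0, 28, 0, 0, 0, 1], [0, 0, 28, 0, 0, 0, 1], [0, 0, 28, 0, 0, 0, 1], [0, 0, 28, 0, 0, 0, 1]]
  ],
  "squeeze": 60
}}

```text
time_s: 3.85
ee_pos: [0.4324, 0.2341, 0.0225]
eef_rot: [-3.142, 0.0, 1.522]
force: [0.0, -0.7, -0.1]
grip_width: 0.0412
grip_force: 0.0
```

{"method": "arm_command", "body": {
  "plan": [
    [[0, 0, 0, 0, 0, 0, 1], [0, 0, 0, 0, 0, 0, 1], [0, 0, 0, 0, 0, 0, 1], [0, 0, 0, 0, 0, 0, 1], [0, 0, 0, 0, 0, 0, 1], [0, 0, 0, 0, 0, 0, 1]]
  ]
}}

```text
time_s: 4.45
ee_pos: [0.4324, 0.234, 0.0224]
eef_rot: [3.142, 0.0, 1.522]
force: [0.2, 0.4, 0.2]
grip_width: 0.0252
grip_force: 60.0
```

{"method": "arm_command", "body": {
  "plan": [
    [[0, 0, -6, 0, 0, 0, 1], [0, 0, -14, 0, 0, 0, 1], [0, 0, -24, 0, 0, 0, 1], [0, 0, -36, 0, 0, 0, 1], [0, 0, -50, 0, 0, 0, 1], [0, 0, -64, 0, 0, 0, 1], [0, 0, -78, 0, 0, 0, 1], [0, 0, -90, 0, 0, 0, 1], [0, 0, -98, 0, 0, 0, 1], [0, 0, -100, 0, 0, 0, 1], [0, 0, -100, 0, 0, 0, 1]]
  ]
}}

```text
time_s: 5.55
ee_pos: [0.4323, 0.234, 0.1225]
eef_rot: [3.142, -0.0, 1.522]
force: [-0.1, -0.7, -2.7]
grip_width: 0.0258
grip_force: 60.0
```

```bash
python3 - <<'E'
from seg import *
p,d,o,i=shot('wrist','w3');print(o['ee_pos'],o['eef_rot'],o['force'],o['moment'],o['grip_force'],o['grip_width'])
W=hmap(d,i);h=cv2.cvtColor(p,cv2.COLOR_BGR2HSV)
m=(W[...,2]>.085)&(h[...,1]<60)&(W[...,1]>.235)&(W[...,1]<.42)&(np.abs(W[...,0]-.437)<.03)
for y in np.arange(.245,.41,.01):
    s=W[m&(np.abs(W[...,1]-y)<.003)]
    if len(s): print(np.round([y,np.median(s[:,2]),s[:,0].min(),s[:,0].max()],4))
E
```

```text
[0.4323 0.234  0.1225] [ 3.1415 -0.      1.5218] [-0.1004 -0.674  -2.7017] [-0.2805  0.1177 -0.0368] 59.9765744805336 0.02583499933043644
[0.245  0.1656 0.407  0.4565]
[0.255  0.2539 0.407  0.467 ]
[0.265  0.2396 0.407  0.467 ]
[0.275  0.1373 0.421  0.4465]
[0.285  0.1373 0.4217 0.4473]
[0.295  0.1371 0.4222 0.4481]
[0.305  0.137  0.4229 0.4484]
[0.315  0.1368 0.423  0.4492]
[0.325  0.1367 0.4236 0.4495]
[0.335  0.1365 0.4242 0.4503]
[0.345  0.1362 0.4249 0.4506]
[0.355  0.1439 0.4259 0.452 ]
[0.365  0.1319 0.4191 0.4595]
```

{"method": "arm_command", "body": {
  "plan": [
    [[-30, 1.5, 0, 0, 0, 0, 1], [-65, 3, 0, 0, 0, 0, 1], [-100, 5, 0, 0, 0, 0, 1], [-135, 6.5, 15, 0, 0, 0, 1], [-158, 7.5, 40, 0, 0, 0, 1], [-165, 8, 65, 0, 0, 0, 1], [-165, 8, 85, 0, 0, 0, 1], [-165, 8, 100, 0, 0, 0, 1], [-165, 8, 107, 0, 0, 0, 1], [-165, 8, 110, 0, 0, 0, 1], [-165, 8, 110, 0, 0, 0, 1], [-165, 8, 110, 0, 0, 0, 1]]
  ]
}}

```text
time_s: 6.8
ee_pos: [0.4326, 0.069, 0.013]
eef_rot: [3.141, -0.0, 1.522]
force: [0.8, -0.4, -1.5]
grip_width: 0.0257
grip_force: 60.0
```

```bash
python3 - <<'E'
from h import *
o=ctrl.get_obs();print(o['ee_pos'],o['eef_rot'],o['force'],o['time_s'])
E
```

```text
[0.4326 0.069  0.013 ] [ 3.1407 -0.0001  1.522 ] [ 0.8213 -0.4489 -1.4733] 6.8
```

{"method": "arm_command", "body": {
  "plan": [
    [[0, 0, 4, 0, 0, 0, 1], [0, 0, 7, 0, 0, 0, 1], [0, 0, 9, 0, 0, 0, 1], [0, 0, 10.5, 0, 0, 0, 1], [0, 0, 10.5, 0, 0, 0, 1], [0, 0, 10.5, 0, 0, 0, 1]]
  ]
}}

```text
time_s: 7.4
ee_pos: [0.4323, 0.0689, 0.0019]
eef_rot: [-3.142, -0.0, 1.522]
force: [0.5, -0.1, -2.6]
grip_width: 0.0251
grip_force: 60.0
```

{"method": "arm_command", "body": {
  "plan": [
    [[0, 0, 1, 0, 0, 0, 1], [0, 0, 1, 0, 0, 0, -1], [0, 0, 1, 0, 0, 0, -1], [0, 0, 1, 0, 0, 0, -1], [0, 0, 1, 0, 0, 0, -1], [0, 0, 1, 0, 0, 0, -1], [0, 0, 1, 0, 0, 0, -1], [0, 0, 1, 0, 0, 0, -1], [0, 0, 1, 0, 0, 0, -1]]
  ]
}}

```text
time_s: 8.3
ee_pos: [0.4323, 0.0689, 0.0009]
eef_rot: [3.142, 0.0, 1.522]
force: [-0.1, -0.8, -0.3]
grip_width: 0.0856
grip_force: 0.0
```

{"method": "arm_command", "body": {
  "plan": [
    [[0, 0, -10, 0, 0, 0, -1], [0, 0, -30, 0, 0, 0, -1], [0, 0, -60, 0, 0, 0, -1], [20, 0, -95, 0, 0, 0, -1], [45, 2, -130, 0, 0, 0, -1], [55, 2, -150, 0, 0, 0, -1], [55, 2, -150, 0, 0, 0, -1], [55, 2, -150, 0, 0, 0, -1], [55, 2, -150, 0, 0, 0, -1]]
  ]
}}

```text
time_s: 9.2
ee_pos: [0.4364, 0.1231, 0.1499]
eef_rot: [-3.14, 0.001, 1.521]
force: [-0.3, -0.3, -0.4]
grip_width: 0.0937
grip_force: 0.0
```

```bash
cat >> seg.py <<'E'
def arm_on_bench(n,box,z0=0.):
    p,d,o,i=load(n)
    m,W=top_pts(p,d,i,box,(z0+.030,z0+.05));print(n,'hub top z',np.median(W[m>0][:,2]))
    cc,hi=cv2.findContours(m,cv2.RETR_CCOMP,cv2.CHAIN_APPROX_NONE);out=[]
    for k,q in enumerate(cc):
        if len(q)>40:
            P=onplane(i,q[:,0],z0+.040);c,e=circ(P);hole=hi[0][k][3]>=0
            print(' hole' if hole else ' outer',len(q),c,e);out.append((hole,c,P,q[:,0]))
    m,W=top_pts(p,d,i,box,(z0+.006,z0+.022))
    q=cv2.findContours(m,cv2.RETR_EXTERNAL,cv2.CHAIN_APPROX_NONE)[0];q=max(q,key=len)[:,0]
    P=onplane(i,q,z0+.014);print(' bar z',np.median(W[m>0][:,2]));L=[]
    for y in np.arange(P[:,1].min()+.015,P[:,1].max()-.006,.005):
        s=P[np.abs(P[:,1]-y)<.003]
        if len(s)>2: L.append((y,s[:,0].min(),s[:,0].max()))
    L=np.array(L);w=L[:,2]-L[:,1];L=L[np.abs(w-np.median(w))<.0015];f=np.polyfit(L[:,0],(L[:,1]+L[:,2])/2,1)
    print(' bar width',np.median(w),'n',len(L),'slope',f[0],'axis x at hub?',f,'ymin',P[:,1].min())
    return out,f
E
python3 - <<'E'
from seg import *
p,d,o,i=shot('wrist','w4');print(o['ee_pos'],o['eef_rot'],o['force'],o['time_s'])
arm_on_bench('w4',(.39,.49,.02,.26))
E
```

```text
[0.4364 0.1231 0.1499] [-3.1398  0.0005  1.5214] [-0.2674 -0.3311 -0.3649] 9.2
w4 hub top z 0.038677504656126876
 outer 166 [0.4403 0.2123 0.0222] 0.0006240122835153352
 hole 96 [0.4404 0.2125 0.0125] 0.0013451382886039472
 bar z 0.012863186588842113
 bar width 0.024978728434188635 n 24 slope 0.0616819728371674 axis x at hub? [0.0617 0.4274] ymin 0.05425560209704525
```

View pics/w4.png

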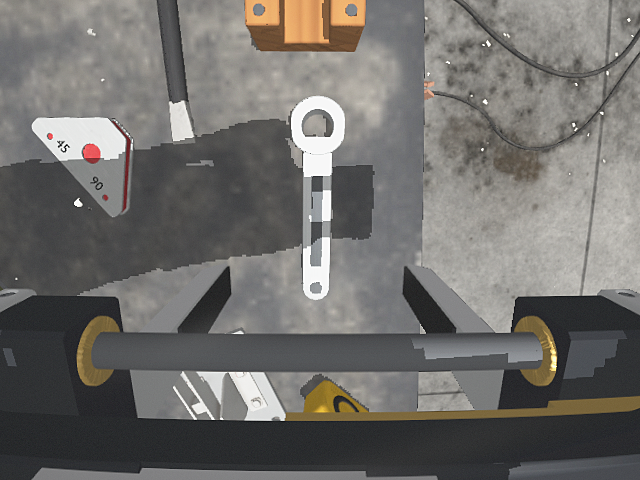

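The arm lies flat, with the hub at (318,125) and the tail end at (316,295). The chisel and tape are untouched. Next I'll view the drive from the same relative camera pose, so that calibration bias cancels.

```bash
python3 -c "
from h import *
o=ctrl.get_obs();print(move(o,[.419,-.394,.224],[np.pi,0,1.5215]))"
```

```text
[-517.366    8.114  -73.837   -0.002    0.001   -0.   ]
```

{"method": "arm_command", "body": {
  "plan": [
    [[0, 0, -40, 0, 0, 0, -1], [-40, 0, -74, 0, 0, 0, -1], [-90, 2, -74, 0, 0, 0, -1], [-140, 3, -74, 0, 0, 0, -1], [-190, 4, -74, 0, 0, 0, -1], [-240, 5, -74, 0, 0, 0, -1], [-290, 6, -74, 0, 0, 0, -1], [-340, 6, -74, 0, 0, 0, -1], [-390, 7, -74, 0, 0, 0, -1], [-440, 7, -74, 0, 0, 0, -1], [-485, 8, -74, 0, 0, 0, -1], [-517, 8, -74, 0, 0, 0, -1]]
  ]
}}

```text
time_s: 10.45
ee_pos: [0.4182, -0.396, 0.2234]
eef_rot: [-3.14, -0.001, 1.519]
force: [0.5, 0.3, -0.6]
grip_width: 0.0941
grip_force: 0.0
```

{"method": "arm_command", "body": {
  "plan": [
    [[0, 0, 0, 0, 0, 0, -1], [0, 0, 0, 0, 0, 0, -1], [0, 0, 0, 0, 0, 0, -1], [0, 0, 0, 0, 0, 0, -1]]
  ]
}}

```text
time_s: 10.85
ee_pos: [0.4199, -0.3922, 0.2251]
eef_rot: [3.142, 0.0, 1.523]
force: [0.3, 1.2, -0.4]
grip_width: 0.0938
grip_force: 0.0
```

```bash
python3 -c "
from h import *
p,d,o,i=shot('wrist','w5');print(o['ee_pos'],o['eef_rot'],o['time_s'])"
```

```text
[ 0.4199 -0.3922  0.2251] [3.1416 0.     1.5229] 10.85
```

View pics/w5.png

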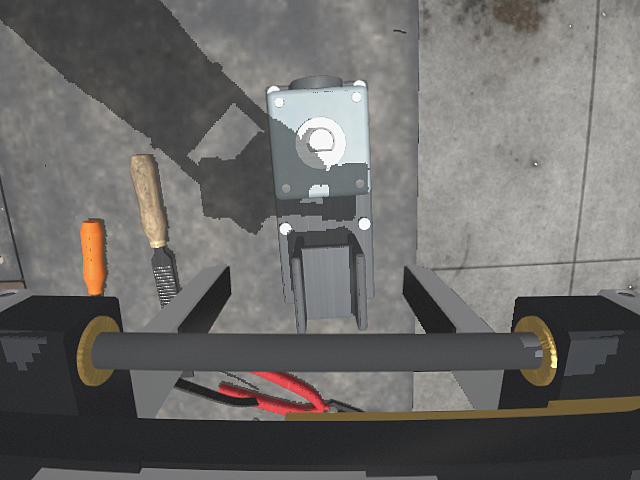

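The shaft is at (320,138) on a shoulder at (320,143), the housing at (318,143), and the fork cheeks at (302,290) and (361,290).

```bash
python3 - <<'E'
from seg import *
p,d,o,i=load('w5');W=hmap(d,i);X,Y,Z=W[...,0],W[...,1],W[...,2]
base=(np.abs(X-.423)<.08)&(Y<-.22)&(Y>-.37)
def cont(m): 
    q=cv2.findContours(m.astype(np.uint8)*255,cv2.RETR_EXTERNAL,cv2.CHAIN_APPROX_NONE)[0];return max(q,key=len)[:,0]
for lo,hi in((.1,.12),(.062,.075),(.05,.062)):
    s=Z[base&(Z>lo)&(Z<hi)];print(lo,hi,len(s),np.median(s),s.max())
q=cont(base&(Z>.107)&(Z<.12));P=onplane(i,q,.114);print('shaft top n',len(q),'x',P[:,0].min(),P[:,0].max(),'y',P[:,1].min(),P[:,1].max())
c,e=circ(P[P[:,1]>np.median(P[:,1])-.003]);print(' circ',c,e)
print(np.round((P[:,:2]-c[:2])*1e3,1)[::3].tolist())
q=cont(base&(Z>.0635)&(Z<.12));P=onplane(i,q,.068);c2,e=circ(P);print('shoulder',c2,e)
m=base&(Z>.055);q=cont(m);P=onplane(i,q,.060);r=cv2.minAreaRect((P[:,:2]*1e3).astype(np.float32));print('housing',r)
# fork cheeks top z~.1
mf=(np.abs(X-.423)<.06)&(Y<-.37)&(Y>-.52)&(Z>.09)&(Z<.11)
n,lab,st,ce=cv2.connectedComponentsWithStats(mf.astype(np.uint8))
for k in range(1,n):
    if st[k,4]>80:
        vv,uu=np.nonzero(lab==k);P=onplane(i,np.c_[uu,vv],.1);f=np.polyfit(P[:,1],P[:,0],1)
        print('cheek',st[k],'x mean',P[:,0].mean(),P[:,0].min(),P[:,0].max(),'slope',f[0],'x at -.43',np.polyval(f,-.43),'z',np.median(Z[lab==k]),'y',P[:,1].min(),P[:,1].max())
E
```

```text
0.1 0.12 621 0.1122369044858178 0.1149103007988942
0.062 0.075 1511 0.06665805010816206 0.07250128549551016
0.05 0.062 9094 0.05852953515907103 0.06199857263811309
shaft top n 83 x 0.4141255696311032 0.43746949813184877 y -0.3225677181471895 -0.3032220465102478
 circ [ 0.4259 -0.3149  0.0115] 0.0002595261562355702
[[-1.6, 11.7], [-4.0, 11.0], [-6.5, 9.6], [-9.0, 7.4], [-10.7, 5.2], [-10.8, 2.8], [-11.7, 0.5], [-11.1, -1.8], [-11.2, -4.2], [-9.7, -6.6], [-7.3, -7.5], [-4.9, -7.6], [-2.4, -7.0], [-0.0, -7.1], [2.4, -7.2], [4.8, -7.3], [7.2, -7.4], [9.6, -6.7], [10.5, -4.4], [11.4, -2.1], [11.5, 0.2], [10.8, 2.6], [10.1, 5.0], [8.6, 7.4], [6.3, 9.8], [4.7, 10.6], [2.4, 11.5], [0.0, 11.6]]
shoulder [ 0.4259 -0.3151  0.0232] 0.000353253046961707
housing ((410.26055908203125, -683.5013427734375), (114.33663177490234, 859.8040161132812), 87.18617248535156)
cheek [354 251  13  79 778] x mean 0.4570908568730196 0.45170900891546456 0.46199086272945206 slope -0.01987207521905806 x at -.43 0.4566998490221122 z 0.09817230769082697 y -0.48927362911740785 -0.4116204892583336
cheek [291 255  15  79 764] x mean 0.39925762841122525 0.3941900052150044 0.40423031640092993 slope -0.01462276545749063 x at -.43 0.39895617574228465 z 0.09815169331449194 y -0.49058503178860813 -0.4127900825691977
```

```bash
python3 -c "
from h import *
o=ctrl.get_obs();print(move(o,[.4403,.2123,.15],[np.pi,0,1.5215]))"
```

```text
[604.824  -8.646  75.103   0.      0.      0.001]
```

{"method": "arm_command", "body": {
  "plan": [
    [[50, -1, 0, 0, 0, 0, -1], [100, -1, 0, 0, 0, 0, -1], [150, -2, 0, 0, 0, 0, -1], [200, -3, 0, 0, 0, 0, -1], [250, -4, 0, 0, 0, 0, -1], [300, -4, 0, 0, 0, 0, -1], [350, -5, 0, 0, 0, 0, -1], [400, -6, 0, 0, 0, 0, -1], [450, -6, 0, 0, 0, 0, -1], [500, -7, 10, 0, 0, 0, -1], [545, -8, 30, 0, 0, 0, -1], [580, -8.6, 50, 0, 0, 0, -1]]
  ]
}}

```text
time_s: 12.1
ee_pos: [0.4388, 0.1896, 0.1749]
eef_rot: [3.14, -0.001, 1.524]
force: [0.2, 0.4, -0.1]
grip_width: 0.094
grip_force: 0.0
```

{"method": "arm_command", "body": {
  "plan": [
    [[25, 0, 25, 0, 0, 0, -1], [25, 0, 40, 0, 0, 0, -1], [25, 0, 50, 0, 0, 0, -1], [25, 0, 50, 0, 0, 0, -1], [25, 0, 50, 0, 0, 0, -1], [25, 0, 50, 0, 0, 0, -1]]
  ]
}}

```text
time_s: 12.7
ee_pos: [0.4412, 0.2114, 0.126]
eef_rot: [3.14, -0.001, 1.521]
force: [0.0, -0.6, -1.1]
grip_width: 0.0942
grip_force: 0.0
```

```bash
python3 -c "
from h import *
o=ctrl.get_obs();print(o['ee_pos'],move(o,[.4403,.2123,.011],[np.pi,0,1.5215]))"
```

```text
[0.4412 0.2114 0.126 ] [  0.729  -1.089 114.985   0.002  -0.001  -0.   ]
```

{"method": "arm_command", "body": {
  "plan": [
    [[1, -1, 40, 0, 0, 0, -1], [1, -1, 75, 0, 0, 0, -1], [1, -1, 95, 0, 0, 0, -1], [1, -1, 105, 0, 0, 0, -1], [1, -1, 105, 0, 0, 0, -1], [1, -1, 105, 0, 0, 0, -1]]
  ]
}}

```text
time_s: 13.3
ee_pos: [0.4405, 0.2128, 0.0211]
eef_rot: [3.14, -0.001, 1.522]
force: [0.1, -0.1, 0.8]
grip_width: 0.0937
grip_force: 0.0
```

```bash
python3 -c "
from h import *
o=ctrl.get_obs();print(o['ee_pos'],move(o,[.4403,.2123,.011],[np.pi,0,1.5215]))"
```

```text
[0.4405 0.2128 0.0211] [-0.557 -0.168 10.123  0.002 -0.001  0.   ]
```

{"method": "arm_command", "body": {
  "plan": [
    [[-0.5, 0, 10, 0, 0, 0, -1], [-0.5, 0, 10, 0, 0, 0, 1], [-0.5, 0, 10, 0, 0, 0, 1], [-0.5, 0, 10, 0, 0, 0, 1], [-0.5, 0, 10, 0, 0, 0, 1], [-0.5, 0, 10, 0, 0, 0, 1], [-0.5, 0, 10, 0, 0, 0, 1], [-0.5, 0, 10, 0, 0, 0, 1], [-0.5, 0, 10, 0, 0, 0, 1], [-0.5, 0, 10, 0, 0, 0, 1], [-0.5, 0, 10, 0, 0, 0, 1]]
  ],
  "squeeze": 30
}}

```text
time_s: 14.4
ee_pos: [0.4398, 0.2122, 0.01]
eef_rot: [3.141, -0.0, 1.522]
force: [0.8, 0.9, 1.2]
grip_width: 0.0417
grip_force: 30.0
```

```bash
python3 -c "
from h import *
o=ctrl.get_obs();print(o['ee_pos'],o['eef_rot'],o['force'])"
```

```text
[0.4398 0.2122 0.01  ] [ 3.1414 -0.0001  1.5218] [0.8384 0.9141 1.1569]
```

{"method": "arm_command", "body": {
  "plan": [
    [[0, 0, 0, 0, 0, 0, -1], [0, 0, 0, 0, 0, 0, -1], [0, 0, 0, 0, 0, 0, -1], [0, 0, 0, 0, 0, 0, -1], [0, 0, -30, 0, 0, 0, -1], [0, 0, -75, 0, 0, 0, -1], [-20, 0, -110, 0, 0, 0, -1], [-55, 0, -135, 0, 0, 0, -1], [-77, 0, -141, 0, 0, 0, -1], [-77, 0, -141, 0, 0, 0, -1], [-77, 0, -141, 0, 0, 0, -1], [-77, 0, -141, 0, 0, 0, -1]]
  ]
}}

```text
time_s: 15.6
ee_pos: [0.4357, 0.1359, 0.1503]
eef_rot: [-3.141, 0.0, 1.522]
force: [1.0, 0.7, -1.1]
grip_width: 0.0936
grip_force: 0.0
```

```bash
python3 - <<'E'
from seg import *
p,d,o,i=shot('wrist','w6');print(o['ee_pos'],o['eef_rot'],o['time_s'])
out,f=arm_on_bench('w6',(.39,.49,.02,.26))
hc=[c for h,c,P,q in out if not h][0]
# inner bore of hub, world contour rel. centre, and axis
for h,c,P,q in out:
    if h: print(np.round((P[:,:2]-hc[:2])*1e3,1)[::4].tolist())
print('axis x at hub',np.polyval(f,hc[1]))
E
```

```text
[0.4357 0.1359 0.1503] [-3.1405  0.0002  1.5223] 15.6
w6 hub top z 0.038678431741960284
 outer 162 [0.4388 0.2121 0.0222] 0.000602224636349437
 hole 95 [0.4388 0.213  0.0127] 0.0010444908701833663
 bar z 0.0128857221400078
 bar width 0.025154573078833647 n 24 slope 0.04768741213049755 axis x at hub? [0.0477 0.4286] ymin 0.054175713199490994
[[-2.6, 12.8], [0.6, 13.5], [3.7, 12.5], [6.9, 11.6], [9.1, 9.2], [12.2, 6.0], [12.9, 2.8], [13.6, -0.3], [12.6, -3.4], [11.7, -6.5], [9.2, -9.5], [6.0, -9.3], [2.7, -9.2], [-0.5, -9.0], [-3.7, -8.9], [-6.9, -8.7], [-10.1, -8.6], [-12.4, -5.3], [-13.0, -2.1], [-12.8, 1.0], [-12.6, 4.1], [-10.9, 7.1], [-8.3, 10.0], [-5.0, 12.2]]
axis x at hub 0.43873027305274376
```

```bash
python3 -c "
from h import *
o=ctrl.get_obs();print(o['ee_pos'],move(o,[.4398,.2122,.011],[np.pi,0,1.5222]))"
```

```text
[0.4357 0.136  0.1503] [ 76.388   0.569 139.281  -0.001   0.      0.   ]
```

{"method": "arm_command", "body": {
  "plan": [
    [[30, 0, 10, 0, 0, 0, -1], [65, 0, 40, 0, 0, 0, -1], [76.5, 0.4, 80, 0, 0, 0, -1], [76.5, 0.4, 110, 0, 0, 0, -1], [76.5, 0.4, 130, 0, 0, 0, -1], [76.5, 0.4, 139, 0, 0, 0, -1], [76.5, 0.4, 139, 0, 0, 0, -1], [76.5, 0.4, 139, 0, 0, 0, -1]]
  ],
  "squeeze": 60
}}

```text
time_s: 16.45
ee_pos: [0.4405, 0.212, 0.0126]
eef_rot: [3.141, -0.0, 1.522]
force: [-0.1, 0.3, 0.5]
grip_width: 0.0938
grip_force: 0.0
```

```bash
python3 -c "
from h import *
o=ctrl.get_obs();print(o['ee_pos'],o['eef_rot'],move(o,[.4398,.2122,.011],[np.pi,0,1.5222]))"
```

```text
[0.4405 0.212  0.0126] [ 3.1409 -0.0003  1.522 ] [ 0.152 -0.678  1.634  0.001 -0.    -0.   ]
```

{"method": "arm_command", "body": {
  "plan": [
    [[0, 0, 1.5, 0, 0, 0, 1], [0, 0, 1.5, 0, 0, 0, 1], [0, 0, 1.5, 0, 0, 0, 1], [0, 0, 1.5, 0, 0, 0, 1], [0, 0, 1.5, 0, 0, 0, 1], [0, 0, 1.5, 0, 0, 0, 1], [0, 0, 1.5, 0, 0, 0, 1], [0, 0, 1.5, 0, 0, 0, 1], [0, 0, 1.5, 0, 0, 0, 1], [0, 0, 1.5, 0, 0, 0, 1], [0, 0, 1.5, 0, 0, 0, 1]]
  ]
}}

```text
time_s: 17.55
ee_pos: [0.4401, 0.2116, 0.0104]
eef_rot: [-3.142, 0.0, 1.522]
force: [-0.7, -1.2, 0.8]
grip_width: 0.0415
grip_force: 60.0
```

```bash
python3 -c "
from h import *
o=ctrl.get_obs();print(o['ee_pos'],o['eef_rot'],o['force'])"
```

```text
[0.4401 0.2116 0.0104] [-3.1415  0.      1.5218] [-0.7323 -1.2474  0.8036]
```

{"method": "arm_command", "body": {
  "plan": [
    [[0, 0, -10, 0, 0, 0, 1], [0, 0, -25, 0, 0, 0, 1], [0, 0, -45, 0, 0, 0, 1], [0, 0, -70, 0, 0, 0, 1], [0, 0, -95, 0, 0, 0, 1], [0, 0, -120, 0, 0, 0, 1], [0, 0, -145, 0, 0, 0, 1], [0, 0, -165, 0, 0, 0, 1], [0, 0, -180, 0, 0, 0, 1], [0, 0, -180, 0, 0, 0, 1], [0, 0, -180, 0, 0, 0, 1]]
  ]
}}

```text
time_s: 18.65
ee_pos: [0.4398, 0.2116, 0.1902]
eef_rot: [-3.141, 0.0, 1.522]
force: [0.8, 0.3, -2.6]
grip_width: 0.0411
grip_force: 60.0
```

```bash
python3 -c "
from h import *
o=ctrl.get_obs();print(o['ee_pos'],o['eef_rot'],o['force'],o['time_s']);
shot('wrist','w7');shot('top','t7');shot('scene','s7')
print(move(o,[.4269,-.3150,.19],[np.pi,0,1.588]))"
```

```text
[0.4398 0.2116 0.1902] [-3.1415  0.      1.5218] [ 0.8165  0.3257 -2.6125] 18.65
[-526.566   12.868    0.197   -0.       0.      -0.066]
```

View pics/w7.png

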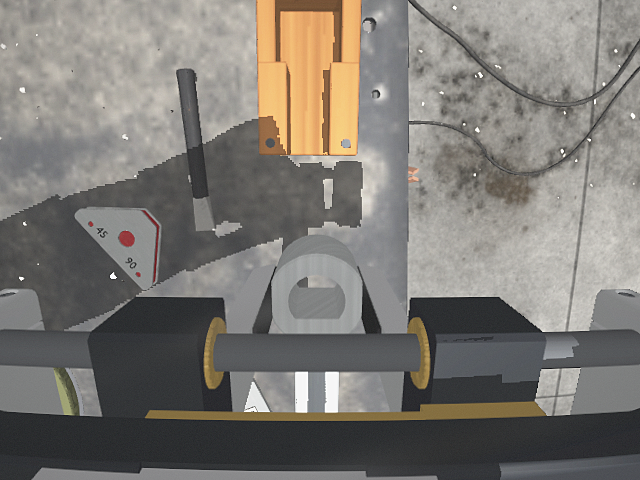

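The hub is held level at (317,290) and the nest is empty. Next I'll check the tilt from depth.

```bash
python3 - <<'E'
from seg import *
p,d,o,i=load('w7');W=hmap(d,i)
s=W[235:330,270:365].reshape(-1,3);s=s[(s[:,2]>.212)&(s[:,2]<.225)]
A=np.c_[s[:,:2]-s[:,:2].mean(0),np.ones(len(s))];f,*_=np.linalg.lstsq(A,s[:,2],rcond=None);print('hub top plane',len(s),f,circ(s))
for r in range(374,412,6): print(r,W[r,316],W[r,303])
E
```

```text
hub top plane 4761 [ 0.001  -0.0005  0.2181] (array([0.439 , 0.2155, 0.0172]), np.float64(0.003132862826635723))
374 [0.4359 0.157  0.1942] [0.4284 0.1565 0.1928]
380 [0.4357 0.1526 0.1934] [0.4281 0.1519 0.1921]
386 [0.4355 0.1488 0.1938] [0.4279 0.1479 0.1921]
392 [0.4353 0.1439 0.1926] [0.4276 0.1435 0.1917]
398 [0.4351 0.1407 0.1939] [0.4274 0.1397 0.1922]
404 [0.4348 0.1353 0.1923] [0.4272 0.1358 0.1925]
410 [0.4347 0.1313 0.1926] [0.427  0.1318 0.1928]
```

{"method": "arm_command", "body": {
  "plan": [
    [[-30, 1, 0, 0, 0, -0.005, 1], [-70, 2, 0, 0, 0, -0.01, 1], [-115, 3, 0, 0, 0, -0.015, 1], [-160, 4, 0, 0, 0, -0.02, 1], [-205, 5, 0, 0, 0, -0.03, 1], [-250, 6, 0, 0, 0, -0.03, 1], [-295, 7, 0, 0, 0, -0.04, 1], [-340, 8, 0, 0, 0, -0.04, 1], [-385, 9, 0, 0, 0, -0.05, 1], [-425, 10, 0, 0, 0, -0.05, 1], [-460, 11, 0, 0, 0, -0.06, 1], [-490, 12, 0, 0, 0, -0.066, 1]]
  ]
}}

```text
time_s: 20.0
ee_pos: [0.4274, -0.2801, 0.1896]
eef_rot: [-3.14, -0.001, 1.587]
force: [0.5, 0.1, -3.0]
grip_width: 0.0418
grip_force: 60.0
```

{"method": "arm_command", "body": {
  "plan": [
    [[-15, 0, 0, 0, 0, 0, 1], [-28, 0.5, 0, 0, 0, 0, 1], [-36, 1, 10, 0, 0, 0, 1], [-37, 1, 25, 0, 0, 0, 1], [-37, 1, 40, 0, 0, 0, 1], [-37, 1, 45, 0, 0, 0, 1], [-37, 1, 45, 0, 0, 0, 1], [-37, 1, 45, 0, 0, 0, 1], [-37, 1, 45, 0, 0, 0, 1]]
  ]
}}

```text
time_s: 20.9
ee_pos: [0.43, -0.3154, 0.1461]
eef_rot: [3.141, 0.001, 1.588]
force: [-0.3, 0.6, -1.7]
grip_width: 0.0414
grip_force: 60.0
```

```bash
python3 -c "
from h import *
o=ctrl.get_obs();print(o['ee_pos'],o['eef_rot'],o['force'],o['moment'],o['time_s']);
print(move(o,[.4269,-.3155,.13],[np.pi,0,1.588]))"
```

```text
[ 0.43   -0.3154  0.1461] [3.1407 0.0008 1.5881] [-0.284   0.5779 -1.7   ] [0.0158 0.1047 0.0314] 20.9
[-0.066 -3.143 16.147  0.001  0.001  0.   ]
```

{"method": "arm_command", "body": {
  "plan": [
    [[0, -3, 5, 0, 0, 0, 1], [0, -3, 10, 0, 0, 0, 1], [0, -3, 10, 0, 0, 0, 1], [0, -3, 10, 0, 0, 0, 1], [0, -3, 10, 0, 0, 0, 1]]
  ]
}}

```text
time_s: 21.4
ee_pos: [0.4268, -0.3154, 0.1356]
eef_rot: [3.141, 0.0, 1.588]
force: [0.1, -0.4, -2.4]
grip_width: 0.0415
grip_force: 60.0
```

```bash
python3 -c "
from h import *
o=ctrl.get_obs();print(o['ee_pos'],o['eef_rot'],o['force'],o['moment'],o['time_s']);
print(move(o,[.4269,-.3155,.126],[np.pi,0,1.588]))
p,d,o,i=shot('wrist','w8');cv2.imwrite('pics/w8c.png',cv2.resize(p[200:420,200:440],None,fx=2.5,fy=2.5))"
```

```text
[ 0.4268 -0.3154  0.1356] [3.1414 0.0001 1.5878] [ 0.0965 -0.388  -2.3716] [0.0893 0.0321 0.0274] 21.4
[-0.078  0.115  9.552  0.     0.    -0.   ]
```

View pics/w8c.png

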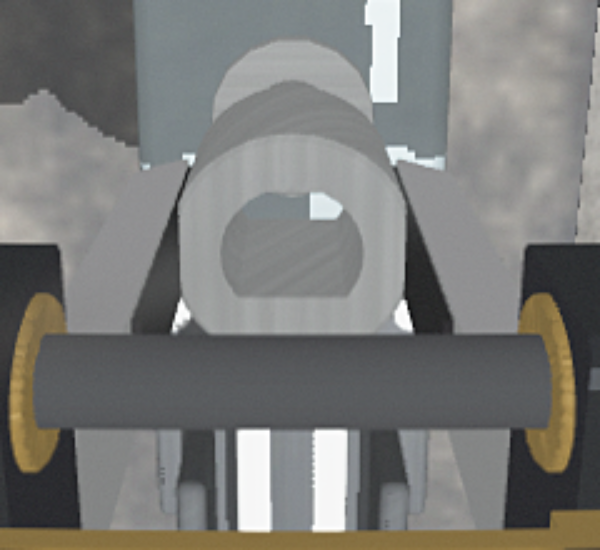

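The crop shows the hub centred over the shoulder, both at about column 293, with the bar lying between the cheeks. I'll lower gently.

{"method": "arm_command", "body": {
  "plan": [
    [[0, 0, 4, 0, 0, 0, 1], [0, 0, 8, 0, 0, 0, 1], [0, 0, 10, 0, 0, 0, 1], [0, 0, 11, 0, 0, 0, 1], [0, 0, 12, 0, 0, 0, 1], [0, 0, 12, 0, 0, 0, 1]]
  ]
}}

```text
time_s: 22.05
ee_pos: [0.4267, -0.3154, 0.1234]
eef_rot: [-3.142, -0.0, 1.588]
force: [0.7, -0.5, -2.8]
grip_width: 0.0418
grip_force: 60.0
```

{"method": "arm_command", "body": {
  "plan": [
    [[0, 0, 1, 0, 0, 0, 1], [0, 0, 2, 0, 0, 0, 1], [0, 0, 3, 0, 0, 0, 1], [0, 0, 3, 0, 0, 0, 1]]
  ]
}}

```text
time_s: 22.45
ee_pos: [0.4267, -0.3153, 0.1203]
eef_rot: [-3.141, -0.0, 1.588]
force: [0.7, 0.6, -2.1]
grip_width: 0.0413
grip_force: 60.0
```

{"method": "arm_command", "body": {
  "plan": [
    [[0, 0, 1, 0, 0, 0, 1], [0, 0, 2, 0, 0, 0, 1], [0, 0, 3, 0, 0, 0, 1], [0, 0, 4, 0, 0, 0, 1], [0, 0, 5, 0, 0, 0, 1], [0, 0, 6, 0, 0, 0, 1], [0, 0, 6, 0, 0, 0, 1]]
  ]
}}

```text
time_s: 23.15
ee_pos: [0.4267, -0.3153, 0.1143]
eef_rot: [-3.141, -0.0, 1.588]
force: [-0.2, -0.3, -1.8]
grip_width: 0.0417
grip_force: 60.0
```

```bash
python3 -c "
from h import *
o=ctrl.get_obs();print(o['ee_pos'],o['eef_rot'],o['force'],o['moment'],o['time_s'])"
```

```text
[ 0.4267 -0.3153  0.1143] [-3.1414 -0.0001  1.5878] [-0.1646 -0.2657 -1.7645] [ 0.0165  0.0829 -0.0229] 23.15
```

It's sliding on without any force, so I'll continue.

{"method": "arm_command", "body": {
  "plan": [
    [[0, 0, 2, 0, 0, 0, 1], [0, 0, 4, 0, 0, 0, 1], [0, 0, 6, 0, 0, 0, 1], [0, 0, 8, 0, 0, 0, 1], [0, 0, 10, 0, 0, 0, 1], [0, 0, 12, 0, 0, 0, 1], [0, 0, 14, 0, 0, 0, 1], [0, 0, 16, 0, 0, 0, 1], [0, 0, 18, 0, 0, 0, 1], [0, 0, 18, 0, 0, 0, 1]]
  ]
}}

```text
time_s: 24.15
ee_pos: [0.4266, -0.3153, 0.0961]
eef_rot: [-3.141, -0.0, 1.588]
force: [0.5, -0.6, -2.6]
grip_width: 0.0415
grip_force: 60.0
```

{"method": "arm_command", "body": {
  "plan": [
    [[0, 0, 2, 0, 0, 0, 1], [0, 0, 4, 0, 0, 0, 1], [0, 0, 6, 0, 0, 0, 1], [0, 0, 8, 0, 0, 0, 1], [0, 0, 10, 0, 0, 0, 1], [0, 0, 12, 0, 0, 0, 1], [0, 0, 13.5, 0, 0, 0, 1], [0, 0, 15, 0, 0, 0, 1], [0, 0, 15, 0, 0, 0, 1]]
  ]
}}

```text
time_s: 25.05
ee_pos: [0.4267, -0.3153, 0.0812]
eef_rot: [-3.141, -0.0, 1.588]
force: [-0.1, -0.4, -2.7]
grip_width: 0.0418
grip_force: 60.0
```

Now for the last 3 mm, in half-millimetre rows until contact.

{"method": "arm_command", "body": {
  "plan": [
    [[0, 0, 0.5, 0, 0, 0, 1], [0, 0, 1, 0, 0, 0, 1], [0, 0, 1.5, 0, 0, 0, 1], [0, 0, 2, 0, 0, 0, 1], [0, 0, 2, 0, 0, 0, 1]]
  ]
}}

```text
time_s: 25.55
ee_pos: [0.4267, -0.3154, 0.0794]
eef_rot: [-3.142, -0.0, 1.588]
force: [-0.5, -0.3, -1.3]
grip_width: 0.0418
grip_force: 60.0
```

{"method": "arm_command", "body": {
  "plan": [
    [[0, 0, 0.4, 0, 0, 0, 1], [0, 0, 0.8, 0, 0, 0, 1], [0, 0, 0.8, 0, 0, 0, 1]]
  ]
}}

```text
time_s: 25.85
ee_pos: [0.4267, -0.3154, 0.0786]
eef_rot: [3.142, 0.0, 1.588]
force: [0.5, -0.3, -1.9]
grip_width: 0.0415
grip_force: 60.0
```

{"method": "arm_command", "body": {
  "plan": [
    [[0, 0, 0.4, 0, 0, 0, 1], [0, 0, 0.8, 0, 0, 0, 1], [0, 0, 0.8, 0, 0, 0, 1]]
  ]
}}

```text
time_s: 26.15
ee_pos: [0.4268, -0.3154, 0.0785]
eef_rot: [3.141, 0.0, 1.588]
force: [-2.8, 3.6, 6.2]
grip_width: 0.0417
grip_force: 60.0
```

Contact comes at TCP z 78.5 mm, exactly the home height. I'll release and look.

{"method": "arm_command", "body": {
  "plan": [
    [[0, 0, 0, 0, 0, 0, -1], [0, 0, 0, 0, 0, 0, -1], [0, 0, 0, 0, 0, 0, -1], [0, 0, 0, 0, 0, 0, -1], [0, 0, 0, 0, 0, 0, -1], [0, 0, 0, 0, 0, 0, -1], [0, 0, 0, 0, 0, 0, -1], [0, 0, -5, 0, 0, 0, -1], [0, 0, -20, 0, 0, 0, -1], [0, 0, -50, 0, 0, 0, -1], [0, 0, -90, 0, 0, 0, -1], [-20, 0, -120, 0, 0, 0, -1]]
  ]
}}

```text
time_s: 27.35
ee_pos: [0.4274, -0.3345, 0.2007]
eef_rot: [3.14, 0.001, 1.589]
force: [-0.9, 0.1, -0.6]
grip_width: 0.094
grip_force: 0.0
```

{"method": "arm_command", "body": {
  "plan": [
    [[-30, 0, -15, 0, 0, 0, -1], [-60, 0, -25, 0, 0, 0, -1], [-60, 0, -25, 0, 0, 0, -1], [-60, 0, -25, 0, 0, 0, -1], [-60, 0, -25, 0, 0, 0, -1]]
  ]
}}

```text
time_s: 27.85
ee_pos: [0.428, -0.3945, 0.2225]
eef_rot: [-3.141, -0.001, 1.588]
force: [0.4, -0.5, -0.4]
grip_width: 0.0942
grip_force: 0.0
```

```bash
python3 - <<'E'
from seg import *
p,d,o,i=shot('wrist','w9');print(o['ee_pos'],o['force'],o['time_s'])
W=hmap(d,i)
m=(np.hypot(W[...,0]-.4259,W[...,1]+.315)<.03);z=W[...,2]
print('hub top z',np.median(z[m&(z>.09)&(z<.111)]),'shaft top',np.median(z[m&(z>.111)]))
arm_on_bench('w9',(.38,.47,-.5,-.28),.068)
E
```

```text
[ 0.428  -0.3945  0.2225] [ 0.3548 -0.5408 -0.3799] 27.85
hub top z 0.10674301624054833 shaft top 0.40054287986796033
w9 hub top z 0.10681008355346133
 outer 169 [ 0.4256 -0.315   0.0221] 0.0006773065516564411
 hole 55 [ 0.4264 -0.2691  0.0544] 0.0009127865649341919
 bar z 0.0808828742008803
 bar width 0.024943128010794235 n 24 slope -0.015735721195321132 axis x at hub? [-0.0157  0.4208] ymin -0.4726701219215657
```

View pics/w9.png

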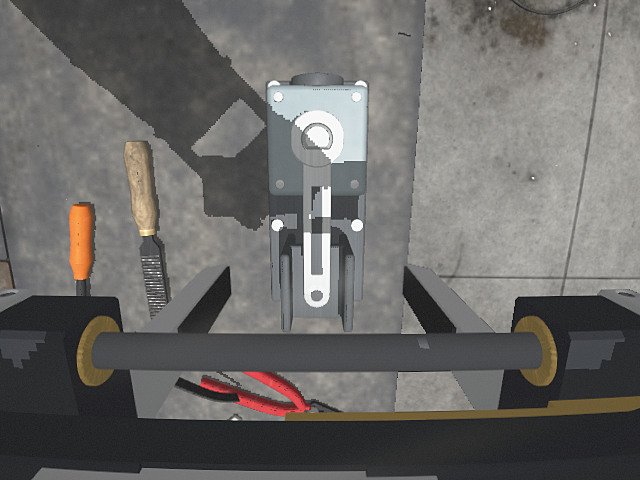

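The arm is seated. The hub is at (318,137) around the shaft, its top at 108 mm after the usual 1.3 mm depth bias, and the tail lies between the cheeks at (317,295). The gripper is clear, so I'm handing in.

```bash
python3 -c "
from station import ctrl
print(ctrl.hand_in())"
```

```text
the job is handed in; nothing more can be done
None
```

The locking arm is seated fully home on the shaft's shoulder, flat to flat with its tail between the fork cheeks, and released; I handed the job in with the robot clear at about 28 s, having gone nowhere near the tape or chisel.

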